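Turn over cast tiles on a tipping rack and scrap the one that lacks a boss

TASK

Set the three plaster tiles, still face up, side by side on the aluminium flap of the turn-over rack, one in front of each wooden slat and up against the flap's lip; then swing the flap up (it has a handle bar at its right) so that all three tip over together onto the slats, and lower it fully again, so that the tiles stand leaning on the slats with their backs showing. Every back should have two round bosses: put the tile that lacks one flat in the plywood scrap tray and leave the two good ones leaning on the rack. Do not shift or knock over the cups, the jar and the pouch around.

Things in the scene. Friction and masses are not known exactly. Their poses are not given: they have to be found in the camera images.
- rack: Turn-over rack fixed on the grey board, plywood and aluminium, 296 mm wide (y). Origin on the board under the middle of the flap's hinge line, which runs along the rack's y axis 18 mm up. The flap lies to -x, towards the robot; three wooden slats, 36 mm wide at y = -88, 0 and +88 mm, stand at +x. Between the slats is room for a finger on either side of a tile.
- lip (a point): Foot of the middle of the flap's lip when the flap is down (rack's axes): 4 mm above the board, on the flap's top. The lip is 12 mm high. The flat flap runs from here 85 mm to -x, 256 mm wide between 15 mm high side flanges, then a bevelled ramp (top edge 5 mm, 26 mm long) slopes down to the board, up which tiles can be slid. The tiles stand on the lip as the flap rises.
- slat_foot (a point): Foot of the middle slat's front face (rack's axes), 14 mm above the board. The slats lean back 30 degrees from upright, their tops at 39 mm to +x and 68 mm up from here; an 8 mm ledge at their feet holds the tiles. A tile leaning there has its face on a slat, its long side up the slope, the centre of its back 2 mm to +x and 44 mm up from here, its upper edge 92 mm above the board.
- flap (a joint): Angle of the flap: 0 lying flat, 2.094 (120 degrees, its stop) swung up parallel to the slats, 3 mm clear of a tile leaning there. From about 1.6 on the tiles tip off it onto the slats. It has little friction and no spring: let go, it falls back or over by its own weight (0.35 kg).
- flap_handle (a point): Grip point on the flap's handle, a steel bar 12 mm thick along the rack's y axis that stands out 60 mm from the flap's right (-y) side, free for 24 mm either side of this point. With the flap down it lies at x = -88, y = -162, z = 34 mm in the rack's frame; it swings at a radius of 89 mm about the hinge line (x = 0, z = 18 mm).
- board: Flat grey drawing board fixed on the desk, 425 (x) x 518 (y) x 18 mm; the rack, the tiles and the two cups stand on it, the tray the jar and the pouch on the desk. Origin at the centre of its underside. Keep clear of the room's wooden frame: a post 0.52 m high at x = 0.67 to 0.70, y = 0.12 to 0.16 m, carrying a beam and a brace that reach to the left above 0.33 m.
- tile_a: White plaster tile 76 (x) x 60 (y) x 20 mm, 140 g. Origin: centre of its back; z points out of its face, up at the start. Face: a raised frame 7 mm wide round a panel sunk 6 mm (62 x 46 mm). Back: a 6 mm rim round a hollow 8 mm deep, in which round bosses 16 mm across, 7 mm high, stand at x = -20 and +20 mm. This one has both bosses.
- tile_b: White plaster tile 76 (x) x 60 (y) x 20 mm, 140 g. Origin: centre of its back; z points out of its face, up at the start. Face: a raised frame 7 mm wide round a panel sunk 6 mm (62 x 46 mm). Back: a 6 mm rim round a hollow 8 mm deep, in which round bosses 16 mm across, 7 mm high, stand at x = -20 and +20 mm. This one has both bosses.
- tile_c: White plaster tile 76 (x) x 60 (y) x 20 mm, 140 g. Origin: centre of its back; z points out of its face, up at the start. Face: a raised frame 7 mm wide round a panel sunk 6 mm (62 x 46 mm). Back: a 6 mm rim round a hollow 8 mm deep, in which round bosses 16 mm across, 7 mm high, stand at x = -20 and +20 mm. This is the faulty one: the boss at x = -20 mm is missing, which only its back shows.
- scrap_tray: Shallow plywood tray, open above, fixed to the desk, 150 (x) x 160 (y) x 35 mm, walls and floor 6 mm. Origin at the centre of its underside.
- cup_pink: Paper cup with pink paint, 53 mm across the mouth, 55 mm high, origin at the centre of its underside; a bystander, to be left where it stands.
- cup_grey: Paper cup with grey paint, 53 mm across the mouth, 55 mm high, origin at the centre of its underside; a bystander, to be left where it stands.
- paint_jar: White screw-lid paint jar with pink bands, left of the rack, 54 mm across, 62 mm high, origin at the centre of its underside; a bystander, to be left where it stands.
- pouch_right: Brown standing paint pouch with a spout, right of the rack, about 50 x 100 x 200 mm, origin at the centre of its underside, its broad side along its y axis; a bystander, to be left where it stands.

How it is judged:
On the way, in this order (a step that is already met when the one before it is completed fails the run):
1. the flap is swung up past 100 degrees with all three tiles on it, carried beyond upright (value of joint flap above 1.75 rad and x of tile_a in the frame of rack between -0.07 and 0.05 m and y of tile_a in the frame of rack between -0.13 and 0.13 m and angle between each of tile_a, tile_b, tile_c's own z axis and vertical above 1.6 rad and x of tile_b in the frame of rack between -0.07 and 0.05 m and y of tile_b in the frame of rack between -0.13 and 0.13 m and x of tile_c in the frame of rack between -0.07 and 0.05 m and y of tile_c in the frame of rack between -0.13 and 0.13 m).
2. the flap is down again and all three tiles lean on the slats with their backs showing (value of joint flap below 0.09 rad and x of tile_a in the frame of rack between -0.01 and 0.035 m and y of tile_a in the frame of rack between -0.13 and 0.13 m and z of tile_a in the frame of rack between 0.045 and 0.075 m and angle between tile_a's own z axis and vertical between 1.95 and 2.25 rad and x of tile_b in the frame of rack between -0.01 and 0.035 m and y of tile_b in the frame of rack between -0.13 and 0.13 m and z of tile_b in the frame of rack between 0.045 and 0.075 m and angle between tile_b's own z axis and vertical between 1.95 and 2.25 rad and x of tile_c in the frame of rack between -0.01 and 0.035 m and y of tile_c in the frame of rack between -0.13 and 0.13 m and z of tile_c in the frame of rack between 0.045 and 0.075 m and angle between tile_c's own z axis and vertical between 1.95 and 2.25 rad), for 0.2 s.
3. the tile that lacks a boss lies in the scrap tray (x of tile_c in the frame of scrap_tray between -0.055 and 0.055 m and y of tile_c in the frame of scrap_tray between -0.06 and 0.06 m and z of tile_c in the frame of scrap_tray between -0.005 and 0.032 m), for 0.2 s.
At the end, for the whole second after the job is handed in: The flap is fully down (within 5 degrees); both tiles with two bosses lean on the rack's slats with their backs showing, feet on the ledge; the tile that lacks a boss lies flat in the scrap tray, either side up, between its walls; all are at rest (all of step 3 and value of joint flap below 0.09 rad and x of tile_a in the frame of rack between -0.01 and 0.035 m and y of tile_a in the frame of rack between -0.13 and 0.13 m and z of tile_a in the frame of rack between 0.045 and 0.075 m and angle between tile_a's own z axis and vertical between 1.95 and 2.25 rad and x of tile_b in the frame of rack between -0.01 and 0.035 m and y of tile_b in the frame of rack between -0.13 and 0.13 m and z of tile_b in the frame of rack between 0.045 and 0.075 m and angle between tile_b's own z axis and vertical between 1.95 and 2.25 rad and linear speed of each of tile_a, tile_b, tile_c below 0.02 m/s); the robot touches nothing.
It fails at once if the bystander cup_pink is shifted by more than 30 mm or tipped over (distance of cup_pink from where it was at the start of the episode above 0.03 m or angle between cup_pink's own z axis and vertical above 0.5 rad).
It fails at once if the bystander cup_grey is shifted by more than 30 mm or tipped over (distance of cup_grey from where it was at the start of the episode above 0.03 m or angle between cup_grey's own z axis and vertical above 0.5 rad).
It fails at once if the bystander paint_jar is shifted by more than 30 mm or tipped over (distance of paint_jar from where it was at the start of the episode above 0.03 m or angle between paint_jar's own z axis and vertical above 0.5 rad).
It fails at once if the bystander pouch_right is shifted by more than 30 mm or tipped over (distance of pouch_right from where it was at the start of the episode above 0.03 m or angle between pouch_right's own z axis and vertical above 0.5 rad).
It also fails if it takes over 72 s, if anything falls off the work surface, if the arm or the gripper's body presses on something with over 40 N, if the wrist force passes 120 N, or if a joint passes its speed limit or range.

ROBOT

A 6-joint arm with a two-finger parallel gripper is mounted at the origin on a cart in front of the work surface, level with it; the furniture and walls round the work are solid. World frame = base frame: x ahead of the robot, y to its left, z up, the work surface at z = 0. Lengths are in m, angles in rad, forces in N, time in s.
With the tool pointing down it reaches from about 0.35 to 0.775 m from the base axis. Payload 5.5 kg.
Tool frame: the origin (TCP) lies between the finger pads; the fingertips stand 11 mm ahead of it and the grasp point (between the pads) lies 8 mm behind it; z points along the fingers, y is the line along which they close (so a half turn about z gives the same grasp; the last joint's range is limited). The gripper opens to 85 mm and grips with 20 to 120 N. Pads are 22 mm wide; open, the fingers measure 114 mm over their backs; the gripper's body (76 mm by 85 mm) begins 54 mm behind the grasp point. The pads swing forward as they close: fully open they stand 13 mm farther back than shut.
Start: joints at [-1.478, 0.313, 0.046, 1.304, 0, 1.431], TCP at [0.133, -0.56, 0.242] pointing down, gripper open.
Joint ranges: [-2.76, 2.76], [-0.86, 1.69], [-1.03, 1.26], [-2.2, 2.34], [-1.47, 1.5], [-3.14, 3.14]. Speed limits (rad/s): [2.57, 2.57, 3.14, 3.14, 3.14, 3.14].

INTERFACE

Orientations are given as a unit quaternion [w, x, y, z].
In Python, from workcell import move_ptp, move_l, move_joints, grip, hold, inverse_kinematics, read_state, get_image, PlanningError, close_job gives the robot as it stands. The module is installed in compiled form; this text tells all that it offers. Calls block until the motion is done:
- move_ptp(position, orientation): joint-space move of the TCP to a pose.
- move_l(position, rot=None, max_speed=0.15, guard=None): straight line of the TCP; rot=None keeps the orientation; max_speed is the mean speed in m/s. With guard (N) it stops when the force on the tool has changed by that much, and returns True; else False.
- move_joints(angles): joint-space move.
- grip(opening, squeeze=None): finger opening in m; squeeze is the grip in N (None keeps the last); returns when the fingers have stopped.
- hold(seconds).
- inverse_kinematics(position, orientation): joint angles nearest the present ones, or None.
- read_state(): the state.
- get_image(name): name is "scene" or "top"; returns a dict with "pixels" (400x640x3 uint8, red, green, blue), "K" (3x3 intrinsics, pixels), "eye" and "attitude" of the camera in the world. Camera axes: x right, y down, z forward; pixel columns grow to the right and rows downward; lengths in m; the calibration is good to about 2 mm. A picture is of the moment at which its call begins. There is no depth.
A pose or a line that the arm cannot do raises PlanningError and nothing moves.
- close_job(): hands the job in; it is judged then, once.
The state is a dict: "clock": time; "joints": joint angles; "qd": joint speeds; "effort": joint torques, N m; "eef_pos": TCP position; "tcp_rot": TCP orientation; "contact_force": force on the tool from outside, world axes, zero at the start; "ft_torque": the same for the moment, N m; "opening": finger opening in m; "grip_force": force on a finger pad.
Only numpy, scipy, OpenCV 4.12 (cv2) and the standard library are available. Lean on these libraries where they do the work, as an engineer would, in place of code of your own. Each camera call takes 0.05 s, during which the arm holds its last target. There are 200 camera calls.

## Working session

There is one attempt and no reset: what is moved stays moved. The work goes in short steps, each a Python script; the robot and the scene stay as the last script left them, time stands still between calls to the robot, and variables do not carry over. Pictures are saved under pics/ and viewed, at most 10 in all, crops included, and the job is handed in when it is done.

```bash
mkdir -p pics; cat > h.py <<'E'
import numpy as np, cv2
from workcell import *
from scipy.spatial.transform import Rotation as R
def quat(r): q=r.as_quat(); return [q[3],q[0],q[1],q[2]]
def att(c):
    a=np.array(c["attitude"],float)
    return a if a.shape==(3,3) else R.from_quat([a[1],a[2],a[3],a[0]]).as_matrix()
def ray(c,uv,z):
    uv=np.atleast_2d(uv).astype(float)
    d=np.c_[uv,np.ones(len(uv))]@np.linalg.inv(np.array(c["K"])).T@att(c).T
    e=np.array(c["eye"]); return e+d*((z-e[2])/d[:,2])[:,None]
def proj(c,p):
    q=(np.atleast_2d(p)-np.array(c["eye"]))@att(c)@np.array(c["K"]).T
    return q[:,:2]/q[:,2:]
def down(yaw): # tool down, finger line (tool y) at angle yaw from world y
    return quat(R.from_euler('z',yaw)*R.from_euler('x',np.pi))
def snap(n,f,crop=None,s=1):
    c=get_image(n); im=c["pixels"][:,:,::-1]
    if crop: im=im[crop[1]:crop[3],crop[0]:crop[2]]
    cv2.imwrite("pics/"+f,cv2.resize(im,None,fx=s,fy=s,interpolation=cv2.INTER_CUBIC)); return c
E
python3 - <<'E'
from h import *
for n in ("scene","top"):
    c=snap(n,n+"0.png",s=1.25); print(n,c["K"],c["eye"],c["attitude"])
s=read_state(); print(s)
E
```

```text
scene [[467.8325734    0.         324.46950832]
 [  0.         467.8325734  200.5463058 ]
 [  0.           0.           1.        ]] [-0.16122358  0.67645482  1.1908817 ] [ 0.133702   -0.34265051  0.86842464 -0.33249519]
top [[491.23131206   0.         314.40132384]
 [  0.         491.23131206 202.13439413]
 [  0.           0.           1.        ]] [ 0.28135197 -0.03273693  1.54399956] [ 0.04709873 -0.7006849   0.70969698 -0.05614787]
{'clock': 0.1, 'joints': array([-1.47763067e+00,  3.13930464e-01,  4.50832313e-02,  1.30361913e+00,
       -3.47890000e-05,  1.43119133e+00]), 'qd': array([-0.00167258, -0.00212547,  0.00363542,  0.00132438,  0.00062603,
        0.00163087]), 'effort': array([ 2.41399379e-03, -4.81726885e+01,  2.99242598e+01,  1.28439622e-02,
       -1.78183109e-04, -4.24933390e-06]), 'eef_pos': array([ 0.1325733 , -0.55904439,  0.24149128]), 'tcp_rot': array([-8.35197664e-04,  9.93234521e-01,  1.16122727e-01,  1.99731849e-06]), 'contact_force': array([-0.17052713, -0.54533997, -0.42658878]), 'ft_torque': array([ 0.01626266, -0.01591019, -0.0602255 ]), 'grip_force': 0.0, 'opening': 0.08559282415131497}
```

View pics/scene0.png

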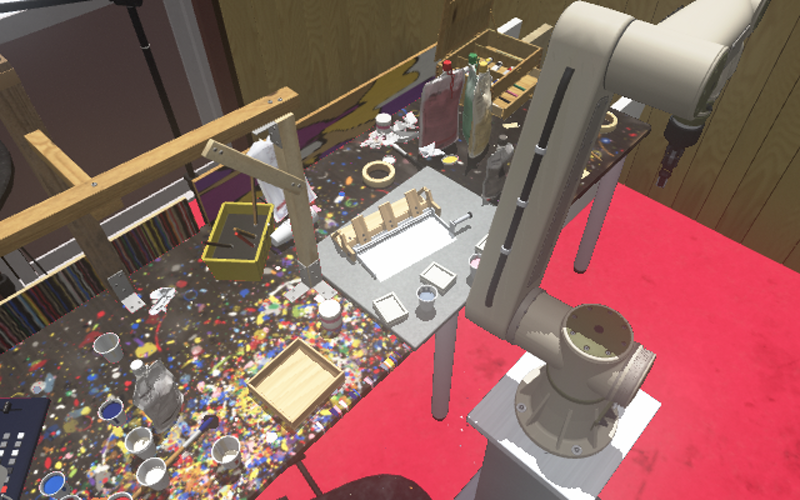

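View pics/top0.png

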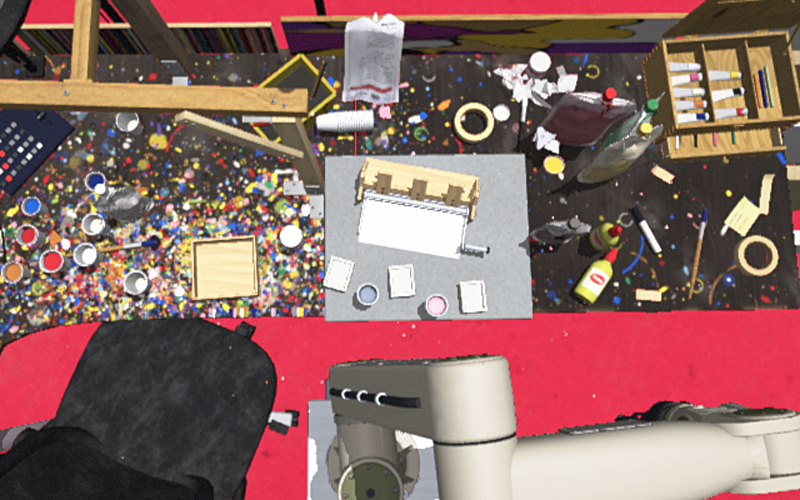

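The scene view shows the rack on the grey board. In the top view (1.25x) the tiles are at about (338,273), (401,281) and (473,296), the cups at (367,294) grey and (436,305) pink, the rack at (415,215) slightly turned, the handle at (478,250), the tray at (224,268), the jar at (291,236) and the pouch at (560,232).

```bash
python3 - <<'E'
from h import *
c=snap("top","topcrop.png",(255,118,435,262),4.4)
im=c["pixels"]; hsv=cv2.cvtColor(im,cv2.COLOR_RGB2HSV)
roi=np.zeros(im.shape[:2],np.uint8); roi[118:262,255:430]=255
m=((hsv[...,1]<40)&(hsv[...,2]>215)).astype(np.uint8)*255&roi
cs,_=cv2.findContours(m,cv2.RETR_EXTERNAL,cv2.CHAIN_APPROX_NONE)
for k in cs:
    if cv2.contourArea(k)<60: continue
    r=cv2.minAreaRect(k); z=0.038 if r[1][0]*r[1][1]<1200 else 0.022
    P=ray(c,cv2.boxPoints(r),z); print(np.round(r[0],1),np.round(r[1],1),r[2],"ctr",ray(c,r[0],z).round(4),"\n",P[:,:2].round(3).tolist(), np.linalg.norm(P[0]-P[1]).round(4),np.linalg.norm(P[1]-P[2]).round(4))
# board
g=((hsv[...,1]<40)&(hsv[...,2]>90)).astype(np.uint8)*255&roi
g=cv2.morphologyEx(g,cv2.MORPH_CLOSE,np.ones((15,15)));k=max(cv2.findContours(g,0,1)[0],key=cv2.contourArea)
print("board",ray(c,cv2.boxPoints(cv2.minAreaRect(k)),0.018)[:,:2].round(3).tolist())
# tray
t=((hsv[...,0]>10)&(hsv[...,0]<28)&(hsv[...,1]>50)&(hsv[...,2]>120)).astype(np.uint8)*255
t[:,:140]=0;t[:,215:]=0;t[:180]=0;t[248:]=0
t=cv2.morphologyEx(t,cv2.MORPH_OPEN,np.ones((3,3)));k=max(cv2.findContours(t,0,1)[0],key=cv2.contourArea)
r=cv2.minAreaRect(k);P=ray(c,cv2.boxPoints(r),0.035);print("tray",r,P[:,:2].round(3).tolist(),P.mean(0))
for n,uv,z in(("grey",(294,235),.073),("pink",(349,244),.073),("jar",(233,189),.062)): print(n,ray(c,uv,z).round(3))
E
```

```text
[349.5 243.5] [17. 17.] 90.0 ctr [[ 0.3735 -0.1594  0.038 ]] 
 [[0.4, -0.134], [0.399, -0.186], [0.347, -0.185], [0.348, -0.133]] 0.0523 0.052
[378.5 236.4] [25.2 19.2] 83.9909896850586 ctr [[ 0.3941 -0.2492  0.038 ]] 
 [[0.43, -0.217], [0.436, -0.276], [0.358, -0.281], [0.353, -0.223]] 0.0595 0.0775
[321.3 223.8] [25.1 19.1] 84.80557250976562 ctr [[ 0.4351 -0.0739  0.038 ]] 
 [[0.472, -0.042], [0.476, -0.1], [0.399, -0.106], [0.394, -0.048]] 0.0591 0.0776
[270.6 218.3] [19.2 24.9] 15.945395469665527 ctr [[0.4543 0.0819 0.038 ]] 
 [[0.426, 0.121], [0.5, 0.1], [0.483, 0.043], [0.409, 0.064]] 0.0768 0.0596
[330.1 179.3] [84.9 42.2] 9.727578163146973 ctr [[ 0.5774 -0.1045  0.022 ]] 
 [[0.535, 0.039], [0.669, 0.016], [0.62, -0.249], [0.487, -0.223]] 0.1359 0.2694
board [[0.782, 0.133], [0.776, -0.428], [0.318, -0.406], [0.325, 0.132]]
tray ((178.67401123046875, 212.98695373535156), (49.68545913696289, 68.90647888183594), 85.71085357666016) [[0.545, 0.479], [0.559, 0.267], [0.405, 0.253], [0.391, 0.462]] [0.47507232 0.36544397 0.035     ]
grey [[0.399 0.009 0.073]]
pink [[ 0.37  -0.155  0.073]]
jar [[0.543 0.195 0.062]]
```

View pics/topcrop.png

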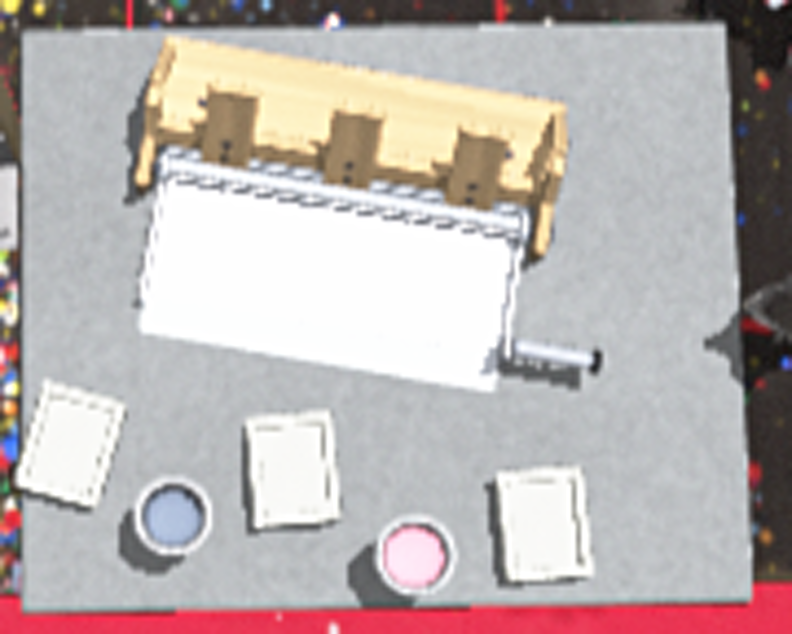

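The crop (4.4x, offset 255,118) shows:
- **Ramp foot corners:** about (140,330) and (496,390).
- **Slat tops:** (233,92), (357,114) and (483,135).
- **Handle bar:** (512,348) to (598,361).

I'll fit the rack pose from these and check it with an overlay in both views.

```bash
cat >> h.py <<'E'
def rk(p,pose): # rack frame -> world
    x,y,a=pose; p=np.atleast_2d(p); c,s=np.cos(a),np.sin(a)
    return np.c_[x+c*p[:,0]-s*p[:,1],y+s*p[:,0]+c*p[:,1],p[:,2]+.018]
E
python3 - <<'E'
from h import *
from scipy.optimize import least_squares
c=get_image("top"); d=get_image("scene")
def un(p): return (np.array(p,float)+.5)/4.4-.5+[255,118]
uv=np.array([un(p) for p in [(140,330),(496,390),(233,92),(357,114),(483,135),(512,350),(598,361)]])
def mod(v):
    L=v[3]
    return rk([[-L-.111,.130,0],[-L-.111,-.130,0],[.047,.088,.082],[.047,0,.082],[.047,-.088,.082],[-.088,-.131,.034],[-.088,-.191,.034]],v[:3])
f=lambda v:(proj(c,mod(v))-uv).ravel()
s=least_squares(f,[.64,-.1,-.18,.004]); print(s.x.round(4),s.fun.reshape(-1,2).round(2).tolist())
t=np.array([(192,240),(256,236),(260,294),(195,299)])/1.25
P=ray(c,t,.035); print("tray",P[:,:2].round(3).tolist(),P.mean(0).round(3))
M=mod(s.x); L=s.x[3]
extra=rk([[-L,.128,.004],[-L,-.128,.004],[.008,0,.014],[0,.128,.018],[0,-.128,.018]],s.x[:3])
out=[]
for cam,crop,sc in((c,(255,118,415,240),4.9),(d,(255,120,415,242),4.9)):
    im=cam["pixels"][crop[1]:crop[3],crop[0]:crop[2],::-1]
    im=cv2.resize(im,None,fx=sc,fy=sc,interpolation=cv2.INTER_CUBIC)
    for pts,col in((M,(0,0,255)),(extra,(0,160,0))):
        for q in proj(cam,pts): cv2.circle(im,tuple(int(v) for v in (q+.5-crop[:2])*sc),3,col,-1)
    out.append(im)
cv2.imwrite("pics/ov.png",out[1]); 
cv2.imwrite("pics/ov_top.png",out[0])
# tile long axis yaws
E
```

```text
[ 0.6257 -0.113  -0.1755  0.0024] [[-0.34, 0.16], [0.4, -0.16], [-0.04, 0.47], [0.47, 0.11], [0.57, -0.02], [-0.4, -0.6], [-0.68, 0.04]]
tray [[0.541, 0.445], [0.549, 0.287], [0.405, 0.274], [0.395, 0.433]] [0.472 0.36  0.035]
```

View pics/ov.png

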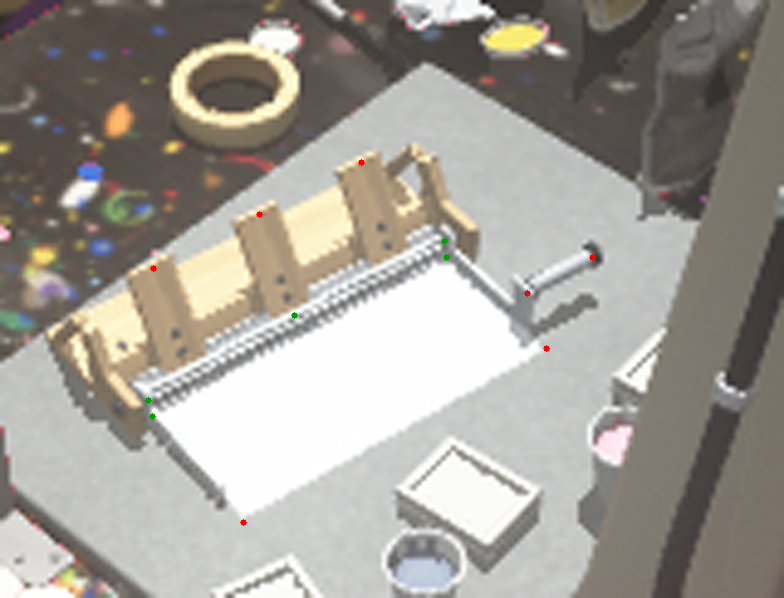

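View pics/ov_top.png

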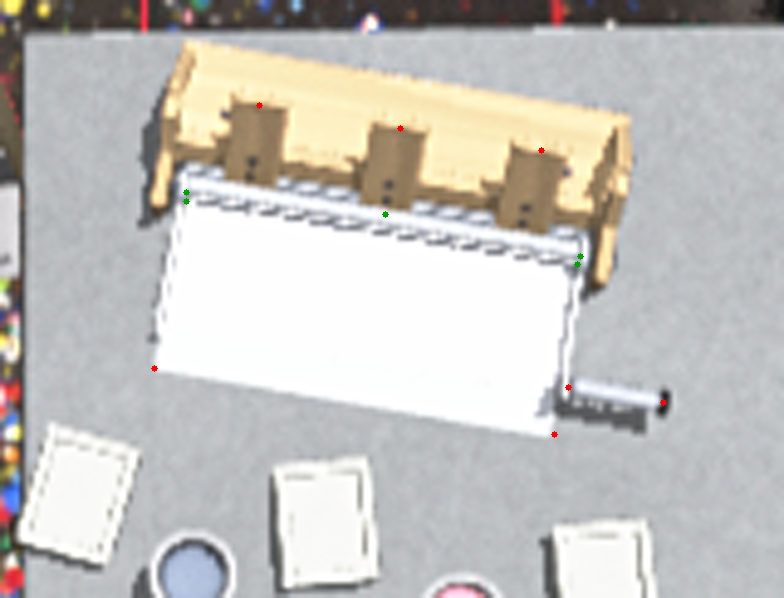

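The overlay lines up to within 1–2 mm in both views: hinge ends, slat feet and tops, handle and ramp corners. Next I check reachability of all the poses.

```bash
cat >> h.py <<'E'
RP=(.6257,-.113,-.1755)
TRAY=(.472,.360); TY=-.066
TILES={'A':(.3941,-.2492,.07),'B':(.4351,-.0739,.07),'C':(.4543,.0819,-.277)}
def tilt(yaw,t): # fingers close across yaw-frame y, tool leaning forward by t
    return quat(R.from_euler('z',yaw)*R.from_euler('y',-t)*R.from_euler('x',np.pi))
def handle(th,y=-.167,dz=-.008):
    r=np.hypot(.088,.016);a=th+np.arctan2(.016,.088)
    return rk([-r*np.cos(a),y,.018+r*np.sin(a)+dz],RP)[0]
E
python3 - <<'E'
from h import *
def ik(n,p,q):
    r=inverse_kinematics(list(p),q); print(n,np.round(p,3),None if r is None else np.round(r,2))
for k,(x,y,a) in TILES.items(): ik(k,(x,y,.03),down(a))
for y in(-.0795,0,.0795): ik("slot",rk([-.04,y,.02],RP)[0],down(RP[2]))
for s in(-1,1):
  for t in(0,1.05,2.1): ik("h%d"%s,handle(t),down(RP[2]+s*np.pi/2))
for y in(-.0795,0,.0795):
  for t in(.5,.8,1.047): 
    d=np.array([np.sin(t),0,-np.cos(t)])
    ik("slat%.2f"%t,rk(np.array([.019+.008*.5,y,.054+.008*.87])+.008*d,RP)[0],tilt(RP[2],t))
for yw in (-.07,.8,1.5,-1.6):
  for t in(-.25,0): ik("tray",(*TRAY,.04),tilt(yw,t))
c=get_image("top")
for z in(0,.1,.2): print("pouch left tip / centre",z,ray(c,np.array([(533,237),(562,232)])/1.25,z).round(3).tolist())
E
```

```text
A [ 0.394 -0.249  0.03 ] [-0.74  0.29 -0.56  0.72  0.    2.34]
B [ 0.435 -0.074  0.03 ] [-0.35  0.25 -0.62  0.7   0.    2.72]
C [0.454 0.082 0.03 ] [ 0.    0.28 -0.57  0.72  0.   -2.86]
slot [ 0.572 -0.184  0.038] [-0.44  0.5  -0.2   0.87  0.    2.87]
slot [ 0.586 -0.106  0.038] [-0.31  0.49 -0.22  0.86  0.    3.  ]
slot [ 0.6   -0.028  0.038] [-0.18  0.5  -0.21  0.87  0.    3.14]
h-1 [ 0.51  -0.262  0.044] [-0.61  0.44 -0.27  0.85  0.   -2.01]
h-1 [ 0.567 -0.272  0.112] [-0.58  0.48 -0.03  1.06  0.   -1.97]
h-1 [ 0.654 -0.288  0.096] [-0.53  0.65  0.22  1.14  0.   -1.92]
h1 [ 0.51  -0.262  0.044] [-0.61  0.44 -0.27  0.85  0.    1.13]
h1 [ 0.567 -0.272  0.112] [-0.58  0.48 -0.03  1.06  0.    1.17]
h1 [ 0.654 -0.288  0.096] [-0.53  0.65  0.22  1.14  0.    1.22]
slat0.50 [ 0.638 -0.196  0.072] [-0.48  0.3  -0.57  0.22  0.14  2.87]
slat0.80 [ 0.64  -0.196  0.073] [-0.53  0.29 -0.88 -0.36  0.25  2.89]
slat1.05 [ 0.641 -0.197  0.075] None
slat0.50 [ 0.652 -0.118  0.072] [-0.33  0.29 -0.59  0.19  0.08  3.  ]
slat0.80 [ 0.654 -0.118  0.073] [-0.36  0.28 -0.9  -0.4   0.13  3.02]
slat1.05 [ 0
[... 222 characters left out ...]
04 ] [ 0.46  0.64  0.02  1.17  0.12 -2.63]
tray [0.472 0.36  0.04 ] [ 0.52  0.48 -0.22  0.87  0.   -2.56]
tray [0.472 0.36  0.04 ] [ 0.55  0.67  0.08  1.22 -0.06  2.9 ]
tray [0.472 0.36  0.04 ] [ 0.52  0.48 -0.22  0.87  0.    2.86]
tray [0.472 0.36  0.04 ] [ 0.61  0.61 -0.02  1.09 -0.19  2.27]
tray [0.472 0.36  0.04 ] [ 0.52  0.48 -0.22  0.87  0.    2.16]
tray [0.472 0.36  0.04 ] [ 0.4   0.4  -0.39  0.68  0.23 -1.12]
tray [0.472 0.36  0.04 ] [ 0.52  0.48 -0.22  0.87  0.   -1.03]
pouch left tip / centre 0 [[0.545, -0.413, 0.0], [0.557, -0.488, 0.0]]
pouch left tip / centre 0.1 [[0.528, -0.388, 0.1], [0.539, -0.458, 0.1]]
pouch left tip / centre 0.2 [[0.511, -0.364, 0.2], [0.521, -0.429, 0.2]]
```

```bash
cat >> h.py <<'E'
def tilt(yaw,t): # as above, half turn about the tool axis to stay mid-range in joint 6
    return quat(R.from_euler('z',yaw)*R.from_euler('y',-t)*R.from_euler('x',np.pi)*R.from_euler('z',np.pi))
G=.008
def pick(k,zg=None):
    x,y,a=TILES[k]; x+=G*np.cos(a); y+=G*np.sin(a); q=tilt(a,0)
    grip(.078); move_ptp([x,y,.13],q); move_l([x,y,.06],max_speed=.25)
    hit=move_l([x,y,zg or .024],max_speed=.1,guard=None if zg else 3)
    z=read_state()["eef_pos"][2]
    if hit: z+=.003; move_l([x,y,z])
    grip(.05,squeeze=30); s=read_state(); print(k,"hit",hit,"z",z.round(4),"open",s["opening"],s["grip_force"],s["clock"])
    move_l([x,y,.125],max_speed=.25); return z
def place(ys,zg,x0=-.050):
    q=tilt(RP[2],0); P=lambda x,z:rk([x+G,ys,z-.018],RP)[0]
    move_ptp(P(x0,.12),q); move_l(P(x0,zg+.012),max_speed=.25)
    h1=move_l(P(x0,zg+.0035),max_speed=.06,guard=4); print("opening",read_state()["opening"],"f",read_state()["contact_force"].round(1))
    p0=read_state()["eef_pos"]; e=P(x0+.020,0); e[2]=p0[2]
    h2=move_l(e,max_speed=.05,guard=5)
    p=read_state()["eef_pos"]; c,s=np.cos(RP[2]),np.sin(RP[2]); d=p[:2]-RP[:2]
    print("down",h1,p[2].round(4),"lip",h2,"tcp in rack",(c*d[0]+s*d[1]).round(4),(-s*d[0]+c*d[1]).round(4))
E
python3 - <<'E'
from h import *
z=pick('C'); place(.0795,z)
snap("top","p1.png",(255,118,415,240),4.9)
print(read_state()["clock"])
E
```

```text
C hit True z 0.0266 open 0.059401087921506134 32.086535543203354 4.5167
opening 0.05939961338376492 f [ 2.3 -0.3 -1.3]
down False 0.031 lip True tcp in rack -0.0356 0.0794
6.8583
```

View pics/p1.png

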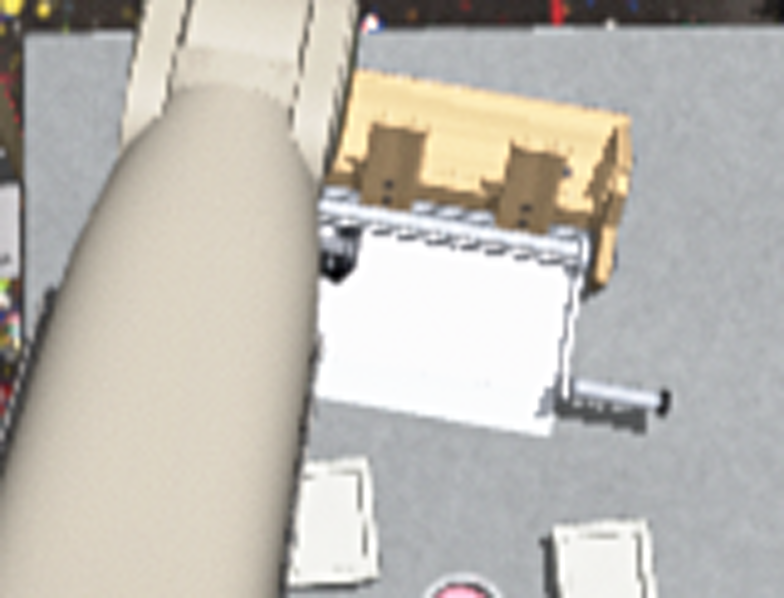

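The arm hides the tile here, but the contact readings fit the lip. Release it and do A and B.

```bash
cat >> h.py <<'E'
def release():
    p=read_state()["eef_pos"]; grip(.0645); print("rel",read_state()["contact_force"].round(1)); move_l([p[0],p[1],p[2]+.03],max_speed=.15); move_l([p[0],p[1],.12],max_speed=.3)
E
python3 - <<'E'
from h import *
release()
pick('A',.0262); place(-.0795,.0262); release()
pick('B',.0262); place(0,.0262); release()
move_ptp(handle(0,dz=.10),tilt(RP[2]+np.pi/2,0)) 
snap("top","p2.png",(255,118,415,240),4.9)
print(read_state()["clock"],read_state()["joints"].round(2))
E
```

```text
rel [-0.1 -0.3  0.3]
A hit False z 0.0271 open 0.05915558783900287 32.351605743169785 10.4667
opening 0.059293879857620524 f [-0.3 -0.6  5.4]
down True 0.0315 lip True tcp in rack -0.0344 -0.0803
rel [ 0.3 -0.1 -0.9]
B hit False z 0.0271 open 0.05921093724981165 32.33338549733162 15.9333
opening 0.05919153690422329 f [-0.3  0.8  6.1]
down True 0.0314 lip True tcp in rack -0.0365 -0.0002
rel [-0.9 -0.5 -0.2]
20.6917 [-0.61  0.35 -0.13  1.09  0.   -2.01]
```

View pics/p2.png

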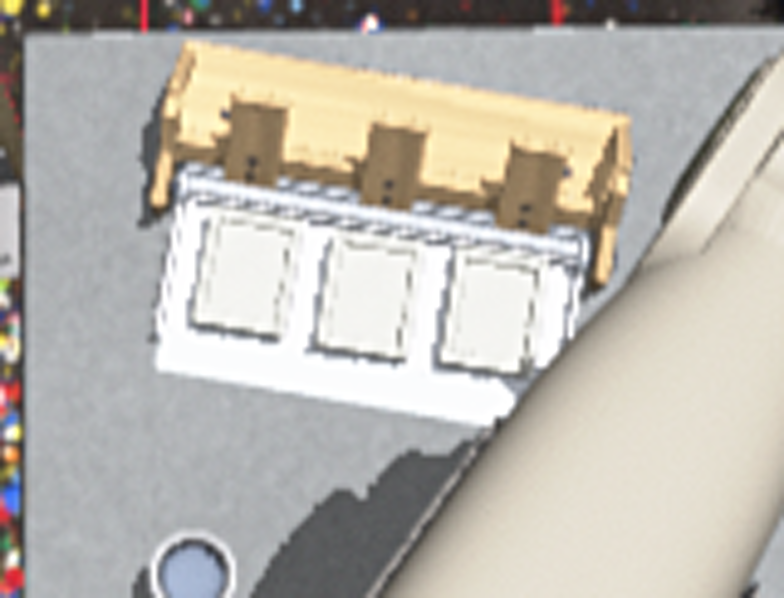

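The crop shows all three tiles face up against the lip, at about (245,275), (365,300) and (487,315). Now I grip the handle and swing.

```bash
python3 - <<'E'
from h import *
grip(.04); move_l(handle(0),max_speed=.12,guard=12)
grip(.0,squeeze=40); s=read_state(); print(s["opening"],s["eef_pos"].round(4),handle(0).round(4),s["contact_force"].round(1))
F=[]
for th in np.linspace(0,1.98,9)[1:]:
    move_l(handle(th),max_speed=.09); F.append(read_state()["contact_force"].round(1).tolist())
print(F, read_state()["clock"],read_state()["opening"])
hold(.3)
snap("scene","p3.png",(240,100,420,240),4.3)
E
```

```text
0.010566087431974338 [ 0.5126 -0.2629  0.0452] [ 0.5099 -0.2621  0.044 ] [ 6.2 -0.4 -2. ]
[[6.5, -2.4, -9.2], [0.3, -3.8, -6.1], [-8.8, -3.2, 2.7], [-13.8, -1.6, 13.7], [-6.2, -0.2, 11.0], [-2.8, -2.0, 8.1], [-1.5, -5.4, 3.8], [-0.8, -4.8, 1.9]] 25.6083 0.010264980184499676
```

View pics/p3.png

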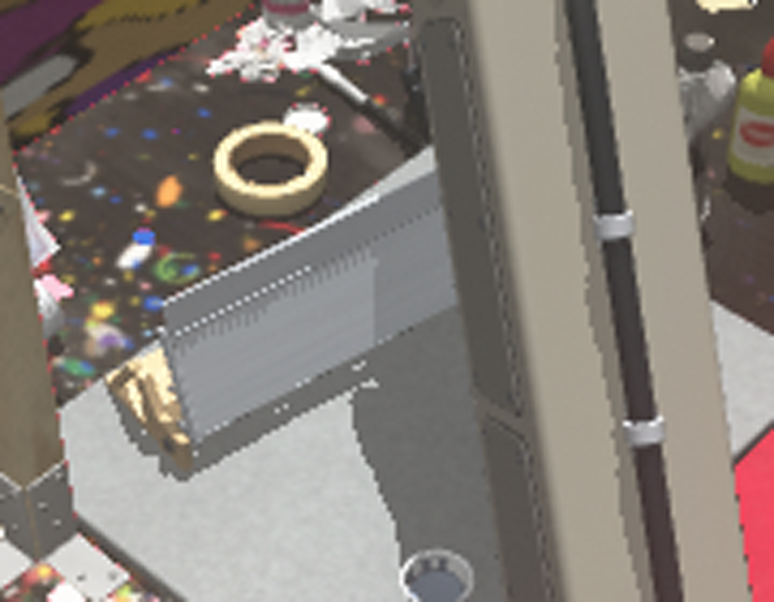

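The flap is up over the slats with no tile fallen in front. Now I lower it and move clear to see the backs.

```bash
python3 - <<'E'
from h import *
for th in np.linspace(1.98,0,9)[1:]: move_l(handle(th),max_speed=.09)
s=read_state(); print(s["contact_force"].round(1),s["opening"])
grip(.04); p=s["eef_pos"]; move_l([p[0],p[1],.17],max_speed=.25)
move_ptp([.25,-.45,.25],tilt(-.8,0))
c=get_image("scene"); t=get_image("top")
a=cv2.resize(c["pixels"][130:215,255:375,::-1],None,fx=6,fy=6,interpolation=cv2.INTER_CUBIC)
cv2.imwrite("pics/p4.png",a); b=cv2.resize(t["pixels"][118:240,255:415,::-1],None,fx=4.5,fy=4.5,interpolation=cv2.INTER_CUBIC)
cv2.imwrite("pics/p4top.png",b); np.save("c4.npy",c["pixels"]); np.save("t4.npy",t["pixels"])
print(read_state()["clock"])
E
```

```text
[ 5.9 -1.6  5.3] 0.010103488471161676
31.65
```

View pics/p4.png

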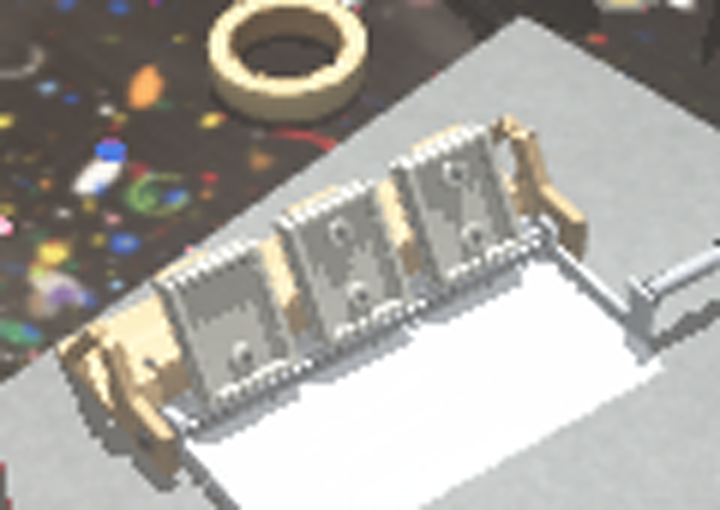

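The flap is down and all three tiles lean with their backs showing. The left one, about (228,325) in the crop, has only its lower boss at (240,358), so it is the faulty one. The other two show two each. I check their lateral positions from the upper corners.

```bash
python3 - <<'E'
from h import *
c=get_image("scene")
uv=(np.array([(158,285),(262,245),(278,215),(376,183),(395,165),(492,125)])+.5)/6-.5+[255,130]
P=ray(c,uv,.018+.091)[:,:2]-RP[:2]; cs,sn=np.cos(RP[2]),np.sin(RP[2])
print(np.c_[cs*P[:,0]+sn*P[:,1],-sn*P[:,0]+cs*P[:,1]].round(4))
t=.8; d=np.array([np.sin(t),0,-np.cos(t)])
for g in (.0,.008,.012):
  for back in (.09,.12): print(g,back,inverse_kinematics(list(rk(np.array([.019+g*.5,.082,.054+g*.87])+(.008-back)*d,RP)[0]),tilt(RP[2],t)))
E
```

```text
[[ 0.0383  0.1122]
 [ 0.0298  0.0494]
 [ 0.0441  0.0287]
 [ 0.0322 -0.0302]
 [ 0.0377 -0.0475]
 [ 0.0313 -0.112 ]]
0.0 0.09 [-1.75543054e-01  5.63632569e-02 -9.73255640e-01 -2.58822569e-01
  3.08853405e-05 -2.99962937e-05]
0.0 0.12 [-1.75545579e-01 -3.04285008e-02 -9.84925642e-01 -1.83700814e-01
  3.26963816e-05 -3.17552032e-05]
0.008 0.09 [-1.75542616e-01  4.82813239e-02 -9.55679062e-01 -2.33164059e-01
  3.05706117e-05 -2.96906245e-05]
0.008 0.12 [-1.75545088e-01 -3.69686921e-02 -9.66711549e-01 -1.58946529e-01
  3.23438712e-05 -3.14128400e-05]
0.012 0.09 [-1.75542400e-01  4.45005700e-02 -9.46850390e-01 -2.20554633e-01
  3.04156405e-05 -2.95401141e-05]
0.012 0.12 [-1.75544846e-01 -3.99868244e-02 -9.57574258e-01 -1.46791106e-01
  3.21704511e-05 -3.12444119e-05]
```

```bash
python3 - <<'E'
from h import *
c=get_image("top")
for z in(.35,.5): print("brace",z,ray(c,np.array([(180,116),(300,157),(300,100)])/1.25,z).round(2).tolist())
t=.8; d=np.array([np.sin(t),0,-np.cos(t)]); g=.010; q=tilt(RP[2],t)
m=np.array([.0185+g*.5,.0825,.053+g*.866])
P=lambda b:rk(m+b*d,RP)[0]
grip(.068); move_ptp(P(-.10),q); move_l(P(-.035),max_speed=.15)
h=move_l(P(.002),max_speed=.06,guard=5); s=read_state(); print("hit",h,s["contact_force"].round(1),(s["eef_pos"]-P(.002)).round(4))
grip(.05,squeeze=35); s=read_state(); print(s["opening"],s["grip_force"],s["contact_force"].round(1))
p=s["eef_pos"]; move_l([p[0],p[1],p[2]+.03],max_speed=.1); move_l([p[0]-.03,p[1],p[2]+.11],max_speed=.2)
s=read_state(); print(s["opening"],s["grip_force"],s["clock"])
for a in(-.247,-.1): print(inverse_kinematics([TRAY[0]+.01,TRAY[1],.12],tilt(TY,a)))
E
```

```text
brace 0.35 [[0.74, 0.38, 0.35], [0.65, 0.13, 0.35], [0.77, 0.14, 0.35]]
brace 0.5 [[0.68, 0.33, 0.5], [0.61, 0.11, 0.5], [0.71, 0.11, 0.5]]
hit False [-0.3  0.4 -0.3] [-0.0002  0.0001 -0.0005]
0.05899118732604378 37.612472204491496 [-2.8 -0.9  1.6]
0.0586359578750307 37.81573930056766 36.7417
[0.44941688 0.59040929 0.14496191 1.34131871 0.12080517 0.50230505]
[ 0.48282632  0.48795899 -0.00147186  1.16675658  0.0521053   0.5465998 ]
```

```bash
python3 - <<'E'
from h import *
p=read_state()["eef_pos"]; move_l([.53,p[1],.2],max_speed=.25)
x,y=TRAY[0]+.01,TRAY[1]; move_ptp([x,y,.13],tilt(TY,-.247))
move_l([x,y,.045],max_speed=.2); h=move_l([x,y,.016],max_speed=.05,guard=4); s=read_state(); print(h,s["eef_pos"].round(4),s["contact_force"].round(1),s["opening"])
grip(.08); move_l([x,y,.16],max_speed=.2); move_ptp([.36,.1,.3],tilt(0,0)); hold(.3)
c=get_image("scene"); a=cv2.resize(c["pixels"][130:345,160:420,::-1],None,fx=2.7,fy=2.7,interpolation=cv2.INTER_CUBIC); cv2.imwrite("pics/p5.png",a)
t=get_image("top"); b=cv2.resize(t["pixels"][115:260,140:400,::-1],None,fx=2.7,fy=2.7,interpolation=cv2.INTER_CUBIC); b=b[:, :, :]
w=max(a.shape[1],b.shape[1]); 
cv2.imwrite("pics/p5.png",np.hstack([cv2.resize(a,(400,331)),cv2.resize(b,(400,223))[:,:] if 0 else cv2.copyMakeBorder(cv2.resize(b,(400,223)),0,108,0,0,0)]))
print(read_state()["clock"])
E
```

```text
True [0.4821 0.36   0.0192] [0.8 0.1 2.8] 0.058591485966861784
42.7
```

View pics/p5.png

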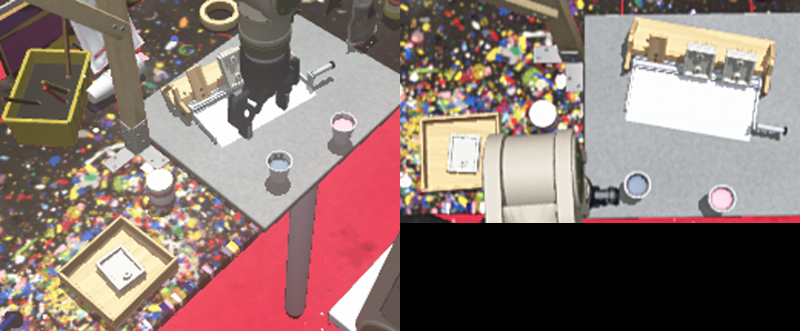

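The faulty tile lies flat in the tray at about (120,268) in the left view. The other two lean on the slats at (700,60) and (740,65) in the right view, with the flap down and the bystanders where they were. Handing in.

```bash
python3 -c "
from h import *
print(close_job())"
```

```text
the job is handed in; nothing more can be done
None
```

I handed the job in at about 43 s: the tile missing a boss lies flat in the scrap tray, the two good tiles lean backs-out on the slats with the flap down, and the last pictures show the cups and jar where they stood (I did not re-check the pouch up close); no verdict came back.

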